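# Register a board and poise the printing block over it

### The job

Take the printing board by its dark raised bar and slide it, flat on the table, until its red dot lies straight under the tip of the fixed needle, and leave it there. Then pick up the printing block by its dark grip, lift it clear over the tops of the pigment jars without disturbing them, and hold it level about 1 cm above the blue outlined rectangle on the board, centred in the outline and square with it, as if about to print but never touching the board. Finish in that pose, with the block still held in the gripper and the red dot still under the needle.

Things in the scene. Friction and masses are not known exactly. Their poses are not given: they have to be found in the camera images.
- printing_board: loose light-wood board 130 (x) x 280 (y) x 12 mm, about 0.3 kg, lying on the table; origin at the centre of its underside, x across its width, y along its length, z up. On its centre line it carries the red dot (y = -115 mm), the bar (y = 0) and, on a white paper, the blue outline (centre y = +90 mm)
- board_bar (a point): middle of the top face of the board's dark wooden bar, the handle to slide it by: 22 mm thick (board's x), 60 mm long (board's y), 32 mm tall above the board's top; this point is 44 mm above the board's underside
- red_dot (a point): centre of the red dot (14 mm across, with a white ring round it) on the board's top face
- outline (a point): centre of the blue outlined rectangle on the board's top face; the space inside the lines is 72 mm (board's x) by 56 mm (board's y), 6 mm larger all round than the block; axes as the board's
- needle_tip (a point): tip of the steel needle that points down from the fixed pointer stand, 20 mm above the table, that is 8 mm above the board's top; the stand's square base (80 x 70 mm, 22 mm tall) is centred 100 mm from the tip towards world -y, and a level bar at 88 mm height joins the two (the whole is 106 mm tall)
- printing_block: loose wooden printing block with a blue face below: 60 mm (x) x 44 mm (y) x 24 mm tall, with a dark upright grip on top, 48 mm (x) x 20 mm (y) and 30 mm taller, 54 mm in all, about 0.12 kg; origin at the centre of the underside, z up. It starts on a fixed black pad 110 x 90 x 6 mm, on the table. Either way round counts as square
- block_face (a point): centre of the block's underside, the blue printing face (same point as the block's origin)
- blue_jar: glass pigment jar with a white lid and blue pigment, 48 mm across, 56 mm tall, stands loose in the row between pad and board; origin at the centre of its underside, z up. Must stay where it is
- green_jar: glass pigment jar with a black lid and green pigment, 46 mm across, 56 mm tall, stands loose in the row between pad and board; origin at the centre of its underside, z up. Must stay where it is
- red_jar: glass pigment jar with a black lid and red pigment, 46 mm across, 61 mm tall, stands loose in the row between pad and board; origin at the centre of its underside, z up. Must stay where it is
Not all that is in view belongs to the job. There is more than one size of the printing_block; the job needs the largest.

How it is judged:
On the way, in this order (a step that is already met when the one before it is completed fails the run):
1. the board lies flat and still with its red dot under the needle tip, the block not yet lifted (horizontal distance between red_dot and needle_tip below 0.008 m and height (world z) of printing_board below 0.004 m and linear speed of printing_board below 0.02 m/s and height (world z) of printing_block below 0.03 m), for 0.3 s.
2. the block is lifted above the jars' tops (height (world z) of block_face above 0.064 m and contact force between printing_block and the fingers above 0.5 N), for 0.1 s.
At the end, for the whole second after the job is handed in: The held block is still, in the fingers, clear of the board, its underside 3-20 mm above the board, within 8 mm of the outline's centre each way, square within 0.14 rad, level within 0.10 rad; the board lies flat, red dot within 8 mm of the needle tip seen from above (horizontal distance between red_dot and needle_tip below 0.008 m and height (world z) of printing_board below 0.004 m and x of block_face in the frame of outline between -0.008 and 0.008 m and y of block_face in the frame of outline between -0.008 and 0.008 m and z of block_face in the frame of outline between 0.003 and 0.02 m and angle between the x axis of printing_block and the x axis of printing_board, either way round below 0.14 rad and angle between printing_block's own z axis and vertical below 0.1 rad and contact force between printing_block and printing_board below 0.05 N and contact force between printing_block and the fingers above 0.5 N and linear speed of printing_block below 0.02 m/s); the arm keeps its last pose, push and grip.
It fails at once if the block touches the board (contact force between printing_block and printing_board above 0.5 N).
It fails at once if the board is lifted or tipped off the table (height (world z) of printing_board above 0.015 m or angle between printing_board's own z axis and vertical above 0.12 rad).
It fails at once if a jar is shifted more than 15 mm or tipped (distance of any of blue_jar, green_jar, red_jar from where it was at the start of the episode above 0.015 m or angle between any of blue_jar, green_jar, red_jar's own z axis and vertical above 0.3 rad).
It also fails if it takes over 64 s, if anything falls off the work surface, if the arm or the gripper's body presses on something with over 40 N, if the wrist force passes 120 N, or if a joint passes its speed limit or range.

### The arm

A 6-joint arm with a two-finger parallel gripper is mounted at the origin on a cart in front of the work surface, level with it; the furniture and walls round the work are solid. World frame = base frame: x ahead of the robot, y to its left, z up, the work surface at z = 0. Lengths are in m, angles in rad, forces in N, time in s.
With the tool pointing down it reaches from about 0.375 to 0.975 m from the base axis. Payload 3.8 kg.
Tool frame: the origin (TCP) lies midway between the tips of the shut fingers; the grasp point (between the pads) lies 19 mm behind it; z points along the fingers, y is the line along which they close (so a half turn about z gives the same grasp; the last joint's range is limited). The gripper opens to 88 mm and grips with 3 to 60 N. Pads are 18 mm wide; open, the fingers measure 123 mm over their backs; the gripper's body (75 mm by 187 mm) begins 45 mm behind the grasp point.
Start: joints at [-1.291, 0.264, 1.604, -0, 1.274, -0.037], TCP at [0.21, -0.641, 0.2] pointing down, gripper open.
Joint ranges: [-2.63, 2.63], [-0.94, 2.18], [0.31, 2.57], [-1.31, 4.45], [0, 2.66], [-2.55, 2.55]. Speed limits (rad/s): [2.57, 2.57, 3.14, 3.14, 3.14, 3.14].

### API

Orientations are given as a unit quaternion [x, y, z, w].
In Python, from cell import readout, eyes, ticket, spotter gives the robot as it stands.
- The arm moves only by the tool move_arm, never from a script. Its argument "series" is a list that holds one entry, the list of rows, each a list of 4 numbers: the shift along the tool's x, y, z in cm, then the turn about the tool's z in rad. A call has 1 to 8 rows; each row shifts and turns the commanded pose from where the row before left it, along the tool's axes as they then stand; what a row does not reach is not made up. A row lasts 1/8 s, in which the tool goes at most 62.5 mm and 10.7 degrees, less where a joint would pass 70% of its speed; a pose out of reach is approached as far as the arm can. A call is refused whole if a number of a shift passes 6.25 or a number of a turn 0.188, either way. A call with a gripper value outside its range is refused whole. "grip" is the finger opening in cm, from 0 to 8.81, set as the call begins (left out, the last holds). The fingers move at their own pace and stop on an object; "grip_force" is the grip in N (left out, the last holds). Time passes only in rows, so rows that do not move let the fingers close. It gives the time, the measured TCP pose, the force, the opening and the grip force at its end, in the units of the state.
- readout.observe(): the state, without advancing time (a new reading comes with each control period).
- eyes.grab_frame(name): name is "scene" or "top"; returns a dict with "frame" (480x640x3 uint8, red, green, blue), "fx", "fy", "cx", "cy" (pixels), "D" ([k1, k2, p1, p2, k3] as OpenCV has them; the pictures are not rectified), "world_to_cam" (4x4, takes a point from world to camera coordinates). Camera axes: x right, y down, z forward; pixel columns grow to the right and rows downward; lengths in m; the calibration is good to about 2 mm. A picture is of the moment at which its call begins. There is no depth.
- ticket.hand_in(): hands the job in; it is judged then, once.
Trained networks look in a picture, given as the dict that the camera call returned (one of the last four; its "shot" number tells which), for a name from the list of things; names that differ only in an ending like _2 or _b are one class to them, and where a whole thing is asked for, a point or a joint stands for the part that bears it (a point fixed in the world has none). Each returns a list of dicts, best first, with "confidence" (0 to 1); they miss things now and then, are a little off and sometimes report something else, mostly with a low value. They report only what shows in the picture. A call takes as long as a camera call. They do not tell look-alikes from the thing itself.
- spotter.search_frame(thing, picture): "point" ([row, column] in pixels, amid what is visible of it).
- spotter.mark_of(thing, picture): "point" ([row, column] in pixels: a listed point, or the origin of a listed thing).
The state is a dict: "t": time; "joint_pos": joint angles; "qvel": joint speeds; "joint_torque": joint torques, N m; "ee_pos": TCP position; "ee_rot": TCP orientation; "ft_force": force on the tool from outside, world axes, zero at the start; "ft_torque": the same for the moment, N m; "width": finger opening in m; "grasp_force": force on a finger pad.
Only numpy, scipy, OpenCV 4.12 (cv2) and the standard library are available. Lean on these libraries where they do the work, as an engineer would, in place of code of your own. Each camera call takes 0.05 s, during which the arm holds its last target. There are 200 camera calls.

## Working session

There is one attempt and no reset: what is moved stays moved. The work goes in short steps, Python scripts to look and compute and a tool call to move; the robot and the scene stay as the last step left them, time stands still between calls to the robot, and variables do not carry over. Pictures are saved under pics/ and viewed, at most 10 in all, crops included, and the job is handed in when it is done.

Besides the shell and the picture viewer there is one more tool, called after "Call:" by a JSON object that holds its "api" and its "payload", one argument or row to a line. move_arm: Moves the arm, as the interface text tells. Its arguments: {"type":"object","properties":{"series":{"type":"array","items":{"type":"array","items":{"type":"array","items":{"type":"number"}}}},"grip":{"type":"number"},"grip_force":{"type":"number"}},"required":["series"]}

```bash
mkdir -p pics; cat > h.py <<'E'
import numpy as np, cv2
from cell import readout, eyes, ticket, spotter
def ray(p,px):
    K=np.array([[p['fx'],0,p['cx']],[0,p['fy'],p['cy']],[0,0,1.]])
    u=cv2.undistortPoints(np.array([[[px[1],px[0]]]],float),K,np.array(p['D'],float))[0,0]
    T=np.array(p['world_to_cam']);R=T[:3,:3];c=-R.T@T[:3,3]
    return c,R.T@np.array([u[0],u[1],1])
def at(p,px,z):   # px = (row,col) -> world point at height z
    c,d=ray(p,px);return c+d*(z-c[2])/d[2]
def proj(p,X):
    K=np.array([[p['fx'],0,p['cx']],[0,p['fy'],p['cy']],[0,0,1.]])
    T=np.array(p['world_to_cam'])
    q=cv2.projectPoints(np.array(X,float).reshape(-1,1,3),cv2.Rodrigues(T[:3,:3])[0],T[:3,3],K,np.array(p['D'],float))[0]
    return q[:,0,::-1]
def save(p,n): cv2.imwrite('pics/'+n+'.png',p['frame'][:,:,::-1])
E
python3 - <<'E'
from h import *
np.set_printoptions(precision=4,suppress=True)
Z=dict(board_bar=.044,red_dot=.012,outline=.012,needle_tip=.02,printing_block=.006,blue_jar=0,green_jar=0,red_jar=0)
for n in ['top','scene']:
    p=eyes.grab_frame(n);save(p,n+'0')
    for k,z in Z.items():
        for r in spotter.mark_of(k,p)[:4]:
            print(n,k,round(r['confidence'],2),np.round(r['point']),at(p,r['point'],z))
s=readout.observe();print(s['t'],s['ee_pos'],s['ee_rot'],s['width'])
E
```

```text
top board_bar 0.58 [251. 394.] [ 0.4401 -0.0764  0.044 ]
top red_dot 0.95 [250. 441.] [ 0.4418 -0.1974  0.012 ]
top outline 0.55 [252. 358.] [0.4438 0.0102 0.012 ]
top needle_tip 0.72 [234. 465.] [ 0.4806 -0.2571  0.02  ]
top printing_block 0.78 [226. 215.] [0.5229 0.3687 0.006 ]
top printing_block 0.78 [222. 169.] [0.5387 0.4859 0.006 ]
top printing_block 0.74 [229. 275.] [0.5121 0.2172 0.006 ]
top printing_block 0.72 [272. 222.] [0.4063 0.3501 0.006 ]
top blue_jar 0.74 [201. 271.] [0.5842 0.2262 0.    ]
top green_jar 0.85 [227. 272.] [0.5171 0.2244 0.    ]
top red_jar 0.56 [260. 275.] [0.4335 0.2193 0.    ]
top red_jar 0.34 [252. 440.] [ 0.4384 -0.1963  0.    ]
scene board_bar 0.74 [232. 411.] [ 0.4259 -0.0721  0.044 ]
scene red_dot 0.63 [232. 444.] [ 0.4241 -0.1826  0.012 ]
scene outline 0.72 [255. 382.] [0.4266 0.0111 0.012 ]
scene printing_block 0.77 [289. 220.] [0.5208 0.3667 0.006 ]
scene printing_block 0.76 [305. 167.] [0.532  0.4784 0.006 ]
scene printing_block 0.56 [314. 256.] [0.3999 0.347  0.006 ]
scene blue_jar 0.92 [259. 262.] [0.5895 0.2306 0.    ]
scene green_jar 0.6 [271. 282.] [0.5185 0.2188 0.    ]
scene red_jar 0.75 [289. 304.] [0.4298 0.2189 0.    ]
scene red_jar 0.23 [288. 217.] [0.5392 0.3665 0.    ]
0.9 [ 0.2103 -0.6414  0.2001] [ 0.9875  0.1577  0.     -0.    ] 0.08792345513623376
```

View pics/top0.png

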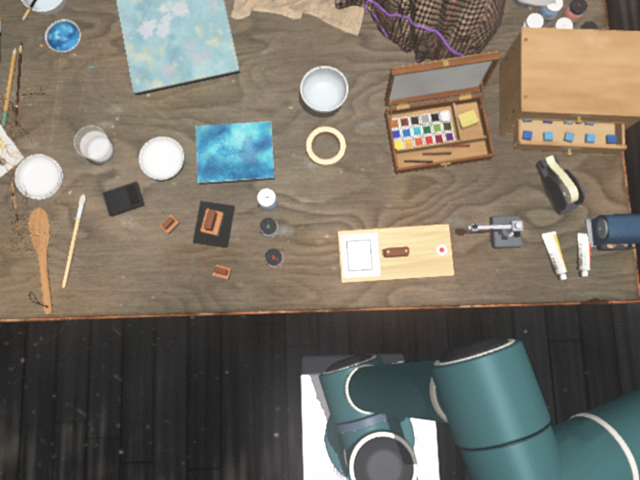

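View pics/scene0.png

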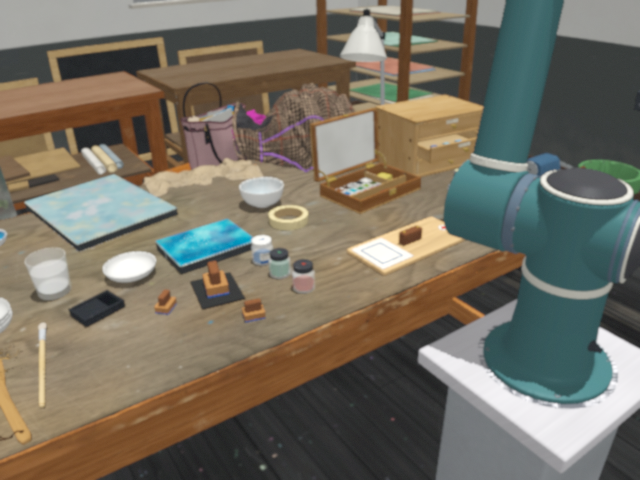

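The top view shows the board around (252,396), its red dot at (250,442), the needle tip near (232,462), and the large block on the black pad at (222,212). The small look-alike blocks are off the pad. I'll zoom in next.

```bash
python3 - <<'E'
import cv2,numpy as np
im=cv2.imread('pics/top0.png')
a=cv2.resize(im[205:290,335:535],None,fx=4,fy=4,interpolation=cv2.INTER_CUBIC)
b=cv2.resize(im[195:255,185:285],None,fx=4,fy=4,interpolation=cv2.INTER_CUBIC)
o=np.zeros((340+240,800,3),np.uint8);o[:340]=a;o[340:,:400]=b
cv2.imwrite('pics/crop0.png',o)
E
```

```text
(no output)
```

View pics/crop0.png

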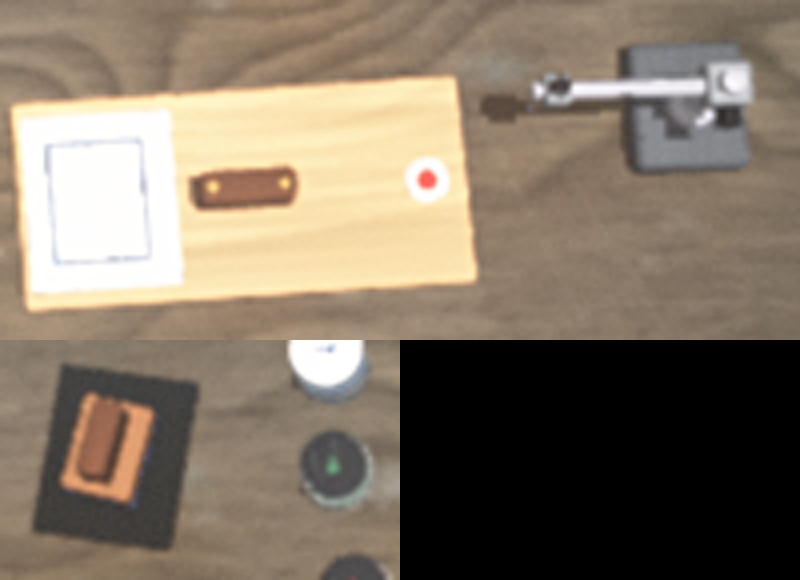

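```bash
python3 - <<'E'
from h import *
np.set_printoptions(precision=4,suppress=True)
p=eyes.grab_frame('top')
A=lambda x,y,z: at(p,(205+(y+.5)/4-.5,335+(x+.5)/4-.5),z)
B=lambda x,y,z: at(p,(195+(y-340+.5)/4-.5,185+(x+.5)/4-.5),z)
c=np.array([A(x,y,.012) for x,y in [(10,103),(456,76),(478,283),(28,310)]])
print('board centre',c.mean(0),'len',np.linalg.norm(c[0]-c[1]),np.linalg.norm(c[1]-c[2]))
d=(c[0]+c[3]-c[1]-c[2])[:2];print('y axis dir angle',np.arctan2(d[1],d[0]))
print('dot',A(427,180,.012),'outline',A(98,201,.012),'bar',A(249,187,.044))
print('base L',A(628,108,0),'R',A(750,108,.022),'T',A(687,43,.022),'Bt',A(690,170,.022))
print('knob',A(557,88,.092),'stand post top',A(731,82,.106))
g=np.array([B(x,y,.06) for x,y in [(95,398),(127,402),(107,483),(77,476)]]);print('grip',g.mean(0))
d=((g[0]+g[1])-(g[2]+g[3]))[:2];print('grip ang',np.arctan2(d[1],d[0]),np.linalg.norm(g[0]-g[3]),np.linalg.norm(g[0]-g[1]))
b=np.array([B(x,y,.03) for x,y in [(85,393),(155,405),(135,503),(62,487)]]);print('block',b.mean(0))
d=((b[0]+b[1])-(b[2]+b[3]))[:2];print('ang',np.arctan2(d[1],d[0]),np.linalg.norm(b[0]-b[3]),np.linalg.norm(b[0]-b[1]))
q=np.array([B(x,y,.006) for x,y in [(62,364),(199,381),(171,550),(33,531)]]);print('pad',q.mean(0))
d=((q[0]+q[1])-(q[2]+q[3]))[:2];print('ang',np.arctan2(d[1],d[0]),np.linalg.norm(q[0]-q[3]),np.linalg.norm(q[0]-q[1]))
from scipy.spatial.transform import Rotation as R
s=readout.observe();print(R.from_quat(s['ee_rot']).as_matrix())
E
```

```text
board centre [ 0.44  -0.083  0.012] len 0.27992662380641686 0.13026980726378865
y axis dir angle 1.5989025174818932
dot [ 0.444  -0.1977  0.012 ] outline [0.4375 0.0071 0.012 ] bar [ 0.439  -0.0829  0.044 ]
base L [ 0.4871 -0.329   0.    ] R [ 0.481  -0.3972  0.022 ] T [ 0.5233 -0.3622  0.022 ] Bt [ 0.4436 -0.3572  0.022 ]
knob [ 0.4857 -0.2611  0.092 ] stand post top [ 0.4835 -0.3585  0.106 ]
grip [0.5304 0.3709 0.06  ]
grip ang -0.23497957007268933 0.04949962508273229 0.019902418510534755
block [0.5316 0.3716 0.03  ]
ang -0.2213863231839311 0.061041157548313914 0.04482270481259403
pad [0.5302 0.3715 0.006 ]
ang -0.16981447377454983 0.10882601553161078 0.08858045648058921
[[ 0.9502  0.3115 -0.    ]
 [ 0.3115 -0.9502 -0.    ]
 [-0.      0.     -1.    ]]
```

```bash
cat >> h.py <<'E'
from scipy.spatial.transform import Rotation as Rot
def pose():
    s=readout.observe();X=Rot.from_quat(s['ee_rot']).as_matrix()[:,0]
    return np.array(s['ee_pos']),np.arctan2(X[1],X[0]),s
def plan(wps,start=None):  # wps: (x,y,z,a,rows); tool kept pointing down
    P,a,_=pose()
    if start is not None: P,a=np.array(start[:3]),start[3]
    out=[]
    for x,y,z,b,n in wps:
        da=(b-a+np.pi)%(2*np.pi)-np.pi
        P0=P.copy();Q=np.array([x,y,z]);a0=a
        for i in range(1,n+1):
            d=P0+(Q-P0)*i/n-P
            r=np.round([100*(d[0]*np.cos(a)+d[1]*np.sin(a)),100*(d[0]*np.sin(a)-d[1]*np.cos(a)),-100*d[2],-(a0+da*i/n-a)],3)
            r[:3]=np.round(r[:3],2)
            P=P+np.array([r[0]*np.cos(a)+r[1]*np.sin(a),r[0]*np.sin(a)-r[1]*np.cos(a),-r[2]])/100
            a-=r[3]; out.append(r.tolist())
    for i in range(0,len(out),8): print(out[i:i+8])
    print('end',P,a)
E
python3 - <<'E'
from h import *
print(pose()[:2]);plan([(.439,-.083,.1,1.599,14),(.439,-.083,.1,1.599,2)])
E
```

```text
(array([ 0.21027138, -0.64141331,  0.20012141]), np.float64(0.3168068063535179))
[[2.8, -3.28, 0.72, -0.092], [3.08, -3.01, 0.71, -0.091], [3.35, -2.72, 0.72, -0.092], [3.58, -2.4, 0.71, -0.091], [3.78, -2.06, 0.72, -0.092], [3.96, -1.71, 0.71, -0.092], [4.1, -1.34, 0.72, -0.091], [4.2, -0.96, 0.71, -0.092]]
[[4.27, -0.56, 0.72, -0.091], [4.31, -0.18, 0.71, -0.092], [4.3, 0.22, 0.72, -0.091], [4.27, 0.61, 0.71, -0.092], [4.19, 1.0, 0.72, -0.092], [4.09, 1.38, 0.71, -0.091], [-0.0, -0.0, 0.0, -0.0], [-0.0, -0.0, 0.0, -0.0]]
end [ 0.43905208 -0.08298097  0.10002141] 1.598806806353518
```

Call:
{"api": "move_arm", "payload": {
  "series": [
    [[2.8, -3.28, 0.72, -0.092], [3.08, -3.01, 0.71, -0.091], [3.35, -2.72, 0.72, -0.092], [3.58, -2.4, 0.71, -0.091], [3.78, -2.06, 0.72, -0.092], [3.96, -1.71, 0.71, -0.092], [4.1, -1.34, 0.72, -0.091], [4.2, -0.96, 0.71, -0.092]]
  ],
  "grip": 6
}}

```text
t: 1.95
ee_pos: [0.3414, -0.3211, 0.143]
ee_rot: [0.865, 0.502, 0.0, 0.0]
ft_force: [0.5, -0.7, 0.8]
width: 0.0602
grasp_force: 0.0
```

Call:
{"api": "move_arm", "payload": {
  "series": [
    [[4.27, -0.56, 0.72, -0.091], [4.31, -0.18, 0.71, -0.092], [4.3, 0.22, 0.72, -0.091], [4.27, 0.61, 0.71, -0.092], [4.19, 1.0, 0.72, -0.092], [4.09, 1.38, 0.71, -0.091], [0, 0, 0, 0], [0, 0, 0, 0]]
  ]
}}

```text
t: 2.95
ee_pos: [0.4391, -0.0832, 0.1002]
ee_rot: [0.697, 0.717, -0.0, 0.0]
ft_force: [0.5, 0.2, 0.6]
width: 0.0598
grasp_force: 0.0
```

```bash
python3 - <<'E'
from h import *
P,a,s=pose();print(P,a,s['t'],s['width'],s['joint_pos']);plan([(.439,-.083,.020,1.599,4),(.439,-.083,.019,1.599,4)])
E
```

```text
[ 0.43905171 -0.08321925  0.10019182] 1.5989716962791083 2.95 0.059796420674285346 [-2.42672300e-01 -8.68016306e-02  2.17812410e+00 -5.41116572e-04
  1.05012151e+00 -2.70578522e-01]
[[0.01, -0.0, 2.0, -0.0], [0.0, -0.0, 2.01, -0.0], [0.01, -0.0, 2.0, -0.0], [0.0, -0.0, 2.01, -0.0], [0.0, -0.0, 0.02, -0.0], [0.0, -0.0, 0.03, -0.0], [0.0, -0.0, 0.02, -0.0], [0.0, -0.0, 0.03, -0.0]]
end [ 0.43904608 -0.08301933  0.01899182] 1.5989716962791083
```

Call:
{"api": "move_arm", "payload": {
  "series": [
    [[0, 0, 2.0, 0], [0, 0, 2.0, 0], [0, 0, 2.0, 0], [0, 0, 1.5, 0], [0, 0, 0.5, 0], [0, 0, 0, 0]]
  ]
}}

```text
t: 3.7
ee_pos: [0.439, -0.0834, 0.02]
ee_rot: [0.697, 0.717, -0.0, -0.0]
ft_force: [-0.1, 0.8, -0.1]
width: 0.0601
grasp_force: 0.0
```

Call:
{"api": "move_arm", "payload": {
  "series": [
    [[0, 0, 0, 0], [0, 0, 0, 0], [0, 0, 0, 0], [0, 0, 0, 0], [0, 0, 0, 0], [0, 0, 0, 0]]
  ],
  "grip": 0,
  "grip_force": 15
}}

```text
t: 4.45
ee_pos: [0.439, -0.0829, 0.02]
ee_rot: [0.697, 0.717, -0.0, -0.0]
ft_force: [0.5, 0.4, 0.0]
width: 0.0023
grasp_force: 0.0
```

```bash
python3 - <<'E'
from h import *
P,a,s=pose();print(P,a,s['width'])
dx,dy=.4835-.4438,-.262+.1977
plan([(P[0]+dx,P[1]+dy,P[2],a,14)])
E
```

```text
[ 0.43903407 -0.08293249  0.020003  ] 1.5988696655179673 0.002295446204077119
[[-0.47, 0.27, -0.0, -0.0], [-0.46, 0.27, -0.0, -0.0], [-0.47, 0.27, -0.0, -0.0], [-0.47, 0.27, -0.0, -0.0], [-0.46, 0.27, -0.0, -0.0], [-0.47, 0.27, -0.0, -0.0], [-0.47, 0.27, -0.0, -0.0], [-0.47, 0.28, -0.0, -0.0]]
[[-0.46, 0.26, -0.0, -0.0], [-0.47, 0.28, -0.0, -0.0], [-0.47, 0.27, -0.0, -0.0], [-0.46, 0.27, -0.0, -0.0], [-0.47, 0.27, -0.0, -0.0], [-0.47, 0.27, -0.0, -0.0]]
end [ 0.47875489 -0.14724288  0.020003  ] 1.5988696655179673
```

The fingers shut on nothing, so I'll look before moving.

```bash
python3 - <<'E'
from h import *
p=eyes.grab_frame('top');q=eyes.grab_frame('scene')
o=np.zeros((600,800,3),np.uint8)
o[:300]=cv2.resize(p['frame'][200:290,320:560],(800,300),interpolation=cv2.INTER_CUBIC)
o[300:]=cv2.resize(q['frame'][180:300,320:640],(800,300),interpolation=cv2.INTER_CUBIC)
cv2.imwrite('pics/miss.png',o[:,:,::-1])
np.set_printoptions(precision=4,suppress=True)
print('proj TCP',proj(p,pose()[0]),proj(q,pose()[0]))
for k,z in dict(red_dot=.012,outline=.012,board_bar=.044).items():
    for r in spotter.mark_of(k,p)[:2]:print(k,r['confidence'],r['point'],at(p,r['point'],z))
E
```

```text
proj TCP [[252.6494 395.6894]] [[238.2438 409.9263]]
red_dot 0.97 [250.8, 440.2] [ 0.4411 -0.1946  0.012 ]
outline 0.84 [253.0, 357.4] [0.4423 0.0112 0.012 ]
board_bar 0.8 [247.6, 395.2] [ 0.4484 -0.0793  0.044 ]
```

View pics/miss.png

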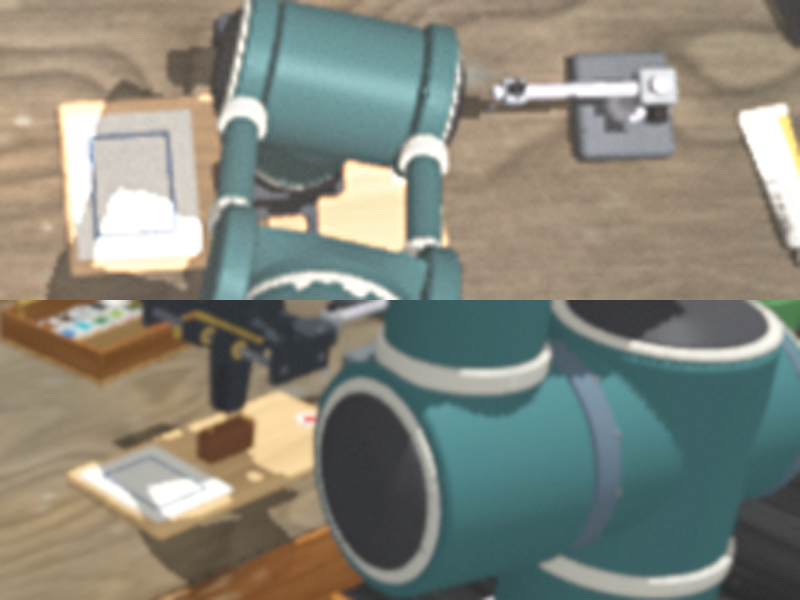

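```bash
python3 - <<'E'
from h import *
np.set_printoptions(precision=1,suppress=True)
q=eyes.grab_frame('scene')
P=pose()[0]
r0,c0=175,330
im=cv2.resize(q['frame'][r0:r0+120,c0:c0+160],None,fx=5,fy=5,interpolation=cv2.INTER_CUBIC)
def dot(X,col):
    for r,c in proj(q,X):
        cv2.circle(im,(int((c-c0+.5)*5),int((r-r0+.5)*5)),4,col,-1)
dot([P],(255,0,0)); dot([P+[0,0,.04]],(255,255,0))
u=np.array([1,.028])*1.; v=np.array([-.028,1.]); C=np.array([.4397,-.083])
dot([[*(C+sx*.011*u+sy*.03*v),.044] for sx in(-1,1) for sy in (-1,1)],(0,255,0))
dot([[*(C+sx*.065*u+sy*.14*v),.012] for sx in(-1,1) for sy in (-1,1)],(255,0,255))
cv2.imwrite('pics/ov.png',im[:,:,::-1]); print(np.array(q['world_to_cam']).round(3)[:3], q['fx'])
E
```

```text
[[-0.6 -0.8 -0.   0.4]
 [-0.4  0.3 -0.9  0.2]
 [ 0.7 -0.5 -0.5  0.9]] 544.2351449806083
```

View pics/ov.png

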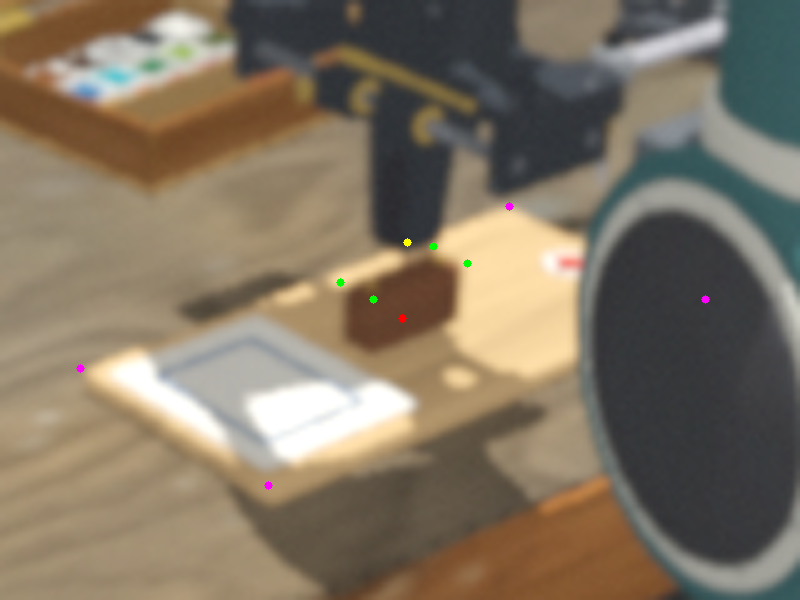

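The overlay shows the board and bar matching my model: the bar top is at crop (400,275). The fingertips show at crop (408,243), about 4 cm above the reported TCP or farther behind it. I'll probe downwards gently to find out which.

Call:
{"api": "move_arm", "payload": {
  "series": [
    [[0, 0, 0.3, 0], [0, 0, 0.3, 0], [0, 0, 0.15, 0], [0, 0, 0.1, 0], [0, 0, 0, 0]]
  ]
}}

```text
t: 5.38
ee_pos: [0.439, -0.083, 0.0114]
ee_rot: [0.697, 0.717, -0.0, -0.0]
ft_force: [1.8, -0.5, -0.3]
width: 0.0005
grasp_force: 0.0
```

Call:
{"api": "move_arm", "payload": {
  "series": [
    [[0, 0, 0.1, 0], [0, 0, 0, 0]]
  ]
}}

```text
t: 5.62
ee_pos: [0.439, -0.083, 0.0104]
ee_rot: [0.697, 0.717, -0.0, -0.0]
ft_force: [-0.0, 1.0, -0.7]
width: 0.0003
grasp_force: 0.0
```

Call:
{"api": "move_arm", "payload": {
  "series": [
    [[0, 0, 0.15, 0], [0, 0, 0.15, 0], [0, 0, 0, 0]]
  ]
}}

```text
t: 6.0
ee_pos: [0.4389, -0.0829, 0.0073]
ee_rot: [0.697, 0.717, -0.0, -0.0]
ft_force: [-0.3, -0.1, -0.5]
width: 0.0005
grasp_force: 0.0
```

Call:
{"api": "move_arm", "payload": {
  "series": [
    [[0, 0, 0.1, 0], [0, 0, 0.1, 0], [0, 0, 0, 0]]
  ]
}}

```text
t: 6.38
ee_pos: [0.4391, -0.083, 0.0058]
ee_rot: [0.697, 0.717, -0.0, -0.0]
ft_force: [-1.4, 0.7, 3.8]
width: 0.0004
grasp_force: 2.0
```

```bash
python3 - <<'E'
from h import *
q=eyes.grab_frame('scene')
P=pose()[0];print(P, readout.observe()['ft_force'])
r0,c0=175,330
im=cv2.resize(q['frame'][r0:r0+120,c0:c0+160],None,fx=5,fy=5,interpolation=cv2.INTER_CUBIC)
for X,col in [(P,(255,0,0)),(P+[0,0,.04],(255,255,0)),(P+[.05,-.04,0],(0,255,255))]:
    r,c=proj(q,X)[0];cv2.circle(im,(int((c-c0+.5)*5),int((r-r0+.5)*5)),3,col,-1)
cv2.imwrite('pics/ov2.png',im[:,:,::-1])
E
```

```text
[ 0.43914341 -0.08301747  0.00581972] [-1.93375617  0.73672515  4.74239657]
```

View pics/ov2.png

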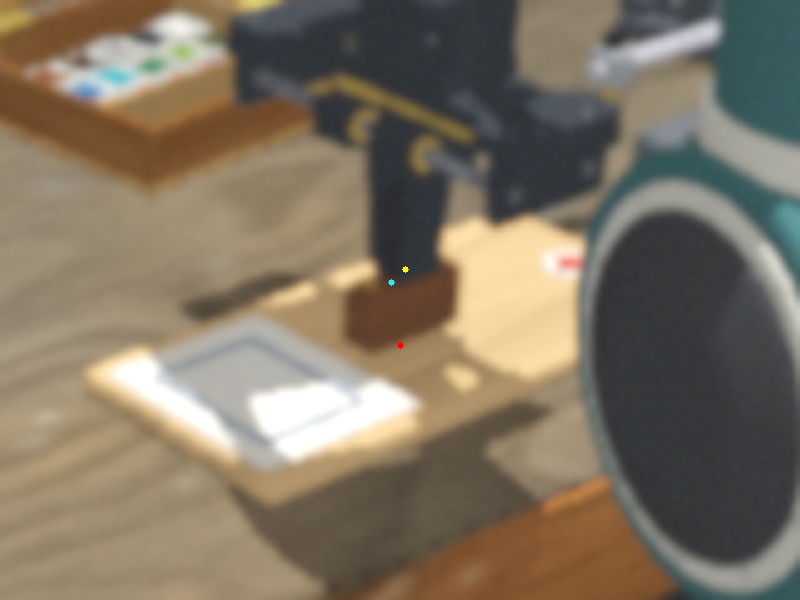

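The shut fingertips touched the bar top (true z = 44 mm) at a reported z of about 6 mm, centred on the bar. So the true tip is about 38 mm higher than reported, and I'll correct for that. Next I'll raise, open, descend and grip.

Call:
{"api": "move_arm", "payload": {
  "series": [
    [[0, 0, -1.5, 0], [0, 0, -1.5, 0], [0, 0, 0, 0], [0, 0, 0, 0], [0, 0, 0, 0]]
  ],
  "grip": 6
}}

```text
t: 7.05
ee_pos: [0.4386, -0.0829, 0.0351]
ee_rot: [0.697, 0.717, -0.0, -0.0]
ft_force: [-0.1, 0.2, -1.2]
width: 0.0482
grasp_force: 0.0
```

Call:
{"api": "move_arm", "payload": {
  "series": [
    [[0, 0, 1.3, 0], [0, 0, 1.3, 0], [0, 0, 1.3, 0], [0, 0, 1.0, 0], [0, 0, 0.4, 0], [0, 0, 0, 0]]
  ]
}}

```text
t: 7.8
ee_pos: [0.4388, -0.0829, -0.0179]
ee_rot: [0.697, 0.717, -0.0, -0.0]
ft_force: [-0.6, -0.3, 0.1]
width: 0.0606
grasp_force: 0.0
```

Call:
{"api": "move_arm", "payload": {
  "series": [
    [[0, 0, 0, 0], [0, 0, 0, 0], [0, 0, 0, 0], [0, 0, 0, 0], [0, 0, 0, 0]]
  ],
  "grip": 0,
  "grip_force": 15
}}

```text
t: 8.43
ee_pos: [0.4392, -0.083, -0.0173]
ee_rot: [0.697, 0.717, 0.0, 0.0]
ft_force: [-0.7, 0.7, 1.5]
width: 0.0217
grasp_force: 15.0
```

Call:
{"api": "move_arm", "payload": {
  "series": [
    [[-0.3, 0.2, 0, 0], [-0.5, 0.3, 0, 0], [-0.6, 0.35, 0, 0], [-0.6, 0.35, 0, 0], [-0.6, 0.35, 0, 0], [-0.6, 0.35, 0, 0], [-0.6, 0.35, 0, 0], [-0.6, 0.35, 0, 0]]
  ]
}}

```text
t: 9.43
ee_pos: [0.466, -0.1258, -0.0173]
ee_rot: [0.697, 0.717, 0.0, -0.001]
ft_force: [-3.1, 3.7, 4.6]
width: 0.0216
grasp_force: 15.0
```

Call:
{"api": "move_arm", "payload": {
  "series": [
    [[-0.6, 0.35, 0, 0], [-0.6, 0.35, 0, 0], [-0.5, 0.25, 0, 0], [-0.3, 0.15, 0, 0], [-0.14, 0.08, 0, 0], [0, 0, 0, 0], [0, 0, 0, 0]]
  ]
}}

```text
t: 10.3
ee_pos: [0.4787, -0.1472, -0.0173]
ee_rot: [0.697, 0.717, 0.0, -0.0]
ft_force: [-1.0, 2.7, 5.1]
width: 0.022
grasp_force: 15.0
```

```bash
python3 - <<'E'
from h import *
np.set_printoptions(precision=4,suppress=True)
p=eyes.grab_frame('top');q=eyes.grab_frame('scene');print(pose())
o=np.zeros((600,800,3),np.uint8)
o[:300]=cv2.resize(p['frame'][205:280,335:535],(800,300),interpolation=cv2.INTER_CUBIC)
o[300:]=cv2.resize(q['frame'][180:300,320:640],(800,300),interpolation=cv2.INTER_CUBIC)
cv2.imwrite('pics/slid.png',o[:,:,::-1])
for k in ('red_dot','needle_tip','outline'):
  for n,f in (('top',p),('scene',q)):
    for r in spotter.mark_of(k,f)[:2]:print(k,n,round(r['confidence'],2),r['point'],at(f,r['point'],.02 if k=='needle_tip' else .012))
E
```

```text
(array([ 0.4787, -0.1472, -0.0173]), np.float64(1.5985752393502908), {'t': 10.4, 'joint_pos': array([-0.3482,  0.1832,  2.1538,  0.0004,  0.8048, -0.3763]), 'qvel': array([ 0.0007, -0.0015,  0.0017, -0.0006, -0.0006, -0.0003]), 'joint_torque': array([ -1.0724, -34.9466, -26.6306,  -0.446 ,  -0.7757,  -0.0151]), 'ee_pos': array([ 0.4787, -0.1472, -0.0173]), 'ee_rot': array([ 0.6972,  0.7169,  0.0001, -0.0002]), 'ft_force': array([-2.1079,  3.1371,  5.1805]), 'ft_torque': array([ 0.358 ,  0.1217, -0.0248]), 'grasp_force': 14.98839459149167, 'width': 0.021883061789314814})
red_dot top 0.88 [235.3, 466.4] [ 0.478  -0.2623  0.012 ]
red_dot scene 0.91 [215.1, 452.5] [ 0.4794 -0.2681  0.012 ]
needle_tip scene 0.42 [287.5, 216.5] [0.5111 0.3776 0.02  ]
outline top 0.68 [235.9, 382.9] [ 0.4834 -0.0544  0.012 ]
```

View pics/slid.png

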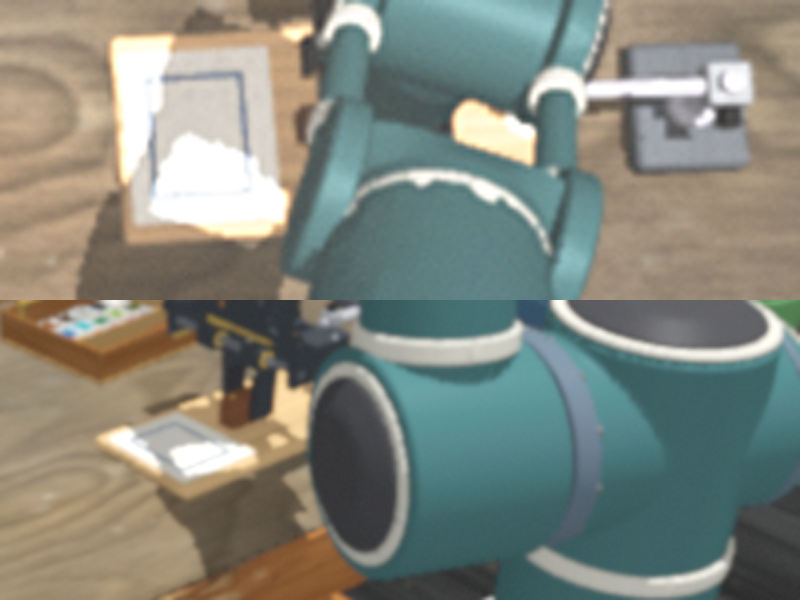

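Call:
{"api": "move_arm", "payload": {
  "series": [
    [[0, 0, 0, 0], [0, 0, 0, 0], [0, 0, 0, 0], [0, 0, 0, 0], [0, 0, 0, 0]]
  ],
  "grip": 6
}}

```text
t: 11.32
ee_pos: [0.4787, -0.1473, -0.0175]
ee_rot: [0.697, 0.717, -0.0, 0.0]
ft_force: [-0.1, 0.9, 0.4]
width: 0.0593
grasp_force: 0.0
```

Call:
{"api": "move_arm", "payload": {
  "series": [
    [[0, 0, -1.5, 0], [0, 0, -2.5, 0], [0, 0, -3, 0], [0, 0, -3, 0], [0, 0, -3, 0], [0, 0, 0, 0]]
  ]
}}

```text
t: 12.08
ee_pos: [0.4814, -0.1483, 0.1163]
ee_rot: [0.697, 0.717, 0.002, 0.003]
ft_force: [0.3, -0.4, 0.3]
width: 0.0598
grasp_force: 0.0
```

```bash
python3 - <<'E'
from h import *
print(pose()[:2]);plan([(.531,.371,.1,2.914,15)])
E
```

```text
(array([ 0.48138866, -0.14825164,  0.11630391]), np.float64(1.5988173401932655))
[[3.45, 0.43, 0.11, -0.088], [3.4, 0.73, 0.11, -0.087], [3.33, 1.02, 0.11, -0.088], [3.22, 1.31, 0.1, -0.088], [3.09, 1.59, 0.11, -0.087], [2.94, 1.85, 0.11, -0.088], [2.78, 2.1, 0.11, -0.088], [2.57, 2.34, 0.11, -0.087]]
[[2.36, 2.55, 0.11, -0.088], [2.13, 2.75, 0.11, -0.088], [1.88, 2.93, 0.11, -0.087], [1.61, 3.08, 0.1, -0.088], [1.34, 3.2, 0.11, -0.088], [1.06, 3.32, 0.11, -0.088], [0.75, 3.39, 0.11, -0.087]]
end [0.53102097 0.37095645 0.10000391] 2.9138173401932668
```

Call:
{"api": "move_arm", "payload": {
  "series": [
    [[3.45, 0.43, 0.1, -0.088], [3.4, 0.73, 0.1, -0.087], [3.33, 1.02, 0.1, -0.088], [3.22, 1.31, 0.1, -0.088], [3.09, 1.59, 0.1, -0.087], [2.94, 1.85, 0.1, -0.088], [2.78, 2.1, 0.1, -0.088], [2.57, 2.34, 0.1, -0.087]]
  ]
}}

```text
t: 13.08
ee_pos: [0.5042, 0.1306, 0.1033]
ee_rot: [0.407, 0.913, -0.001, -0.001]
ft_force: [0.0, 0.0, 1.0]
width: 0.0599
grasp_force: 0.0
```

Call:
{"api": "move_arm", "payload": {
  "series": [
    [[2.36, 2.55, 0.1, -0.088], [2.13, 2.75, 0.1, -0.088], [1.88, 2.93, 0.1, -0.087], [1.61, 3.08, 0.1, -0.088], [1.34, 3.2, 0.1, -0.088], [1.06, 3.32, 0.1, -0.088], [0.75, 3.39, 0.1, -0.087], [0, 0, 0, 0]]
  ]
}}

```text
t: 14.08
ee_pos: [0.5275, 0.3735, 0.096]
ee_rot: [0.112, 0.994, -0.0, -0.001]
ft_force: [-0.1, -0.4, 0.8]
width: 0.0601
grasp_force: 0.0
```

```bash
python3 - <<'E'
from h import *
np.set_printoptions(precision=4,suppress=True)
p=eyes.grab_frame('top');q=eyes.grab_frame('scene');print(pose()[:2]);plan([(.531,.371,.06,2.914,3)])
np.savez('f1.npz',p=p['frame'],q=q['frame'])
o=np.zeros((600,800,3),np.uint8)
o[:300]=cv2.resize(p['frame'][205:280,335:535],(800,300),interpolation=cv2.INTER_CUBIC)
o[300:,:400]=cv2.resize(q['frame'][180:270,360:480],(400,300),interpolation=cv2.INTER_CUBIC)
o[300:,400:]=cv2.resize(q['frame'][210:345,140:320],(400,300),interpolation=cv2.INTER_CUBIC)
for X in [(.4835,-.262,.012)]:
    r,c=proj(p,X)[0];print('needle foot in crop',(c-335+.5)*4,(r-205+.5)*4)
    r,c=proj(q,X)[0];print('scene crop foot',(c-360+.5)/.3,(r-180+.5)/.3+300)
    r,c=proj(q,(X[0],X[1],.02))[0];print('scene crop tip',(c-360+.5)/.3,(r-180+.5)/.3+300)
cv2.imwrite('pics/chk.png',o[:,:,::-1])
hsv=cv2.cvtColor(p['frame'],cv2.COLOR_RGB2HSV)
m=((hsv[...,0]<8)|(hsv[...,0]>172))&(hsv[...,1]>140)&(hsv[...,2]>120);m[:,:335]=0;m[:,535:]=0;m[:205]=0;m[280:]=0
rr,cc=np.nonzero(m);print(len(rr));print('red',at(p,(rr.mean(),cc.mean()),.012))
for r in spotter.mark_of('red_dot',p)[:1]:print(r,at(p,r['point'],.012))
E
```

```text
(array([0.5274, 0.3713, 0.0961]), np.float64(2.913750648954241))
[[-0.12, 0.02, 1.2, -0.0], [-0.12, 0.02, 1.21, -0.0], [-0.12, 0.02, 1.2, -0.0]]
end [0.531 0.371 0.06 ] 2.913750648954241
needle foot in crop 526.5078326762205 114.46582882032453
scene crop foot 300.58879565845893 418.8475900789795
scene crop tip 301.5362835454081 409.4870756879818
9
red [ 0.4838 -0.2617  0.012 ]
```

View pics/chk.png

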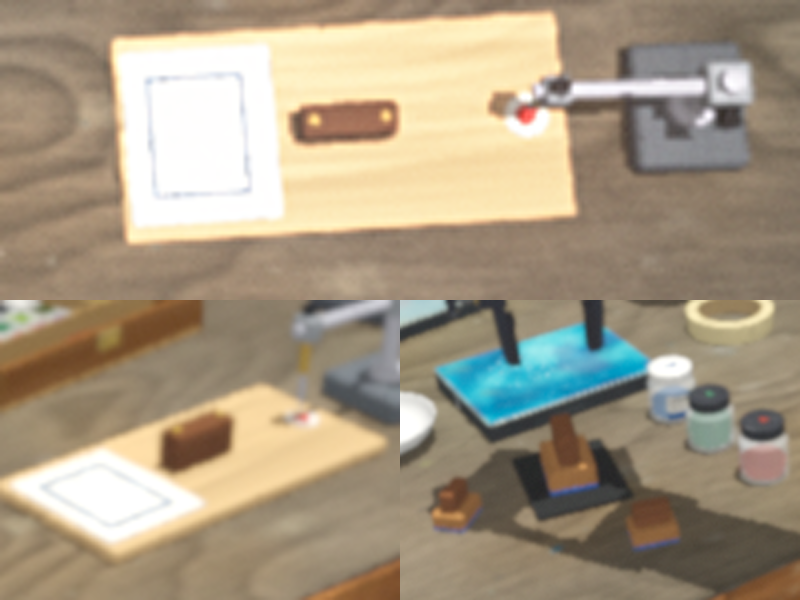

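The red dot is under the needle: crop (525,113) against an expected (526,114). The block on its pad and the three jars are undisturbed. Next I'll grasp the block.

Call:
{"api": "move_arm", "payload": {
  "series": [
    [[-0.18, 0.03, 2, 0], [-0.18, 0.03, 2, 0], [0, 0, 2, 0], [0, 0, 2, 0], [0, 0, 1.5, 0], [0, 0, 0.5, 0], [0, 0, 0, 0]]
  ]
}}

```text
t: 15.1
ee_pos: [0.5319, 0.3717, -0.0028]
ee_rot: [0.114, 0.994, -0.0, -0.0]
ft_force: [-0.4, 0.3, -0.3]
width: 0.0601
grasp_force: 0.0
```

Call:
{"api": "move_arm", "payload": {
  "series": [
    [[0, 0, 0, 0], [0, 0, 0, 0], [0, 0, 0, 0], [0, 0, 0, 0], [0, 0, 0, 0], [0, 0, 0, 0]]
  ],
  "grip": 0,
  "grip_force": 20
}}

```text
t: 15.85
ee_pos: [0.5321, 0.3717, -0.0022]
ee_rot: [0.114, 0.994, 0.0, 0.0]
ft_force: [-0.2, -0.9, 2.1]
width: 0.02
grasp_force: 19.8
```

```bash
python3 - <<'E'
from h import *
print(pose())
E
```

```text
(array([ 0.53208123,  0.37171166, -0.002227  ]), np.float64(2.913812828197044), {'t': 15.85, 'joint_pos': array([ 5.71441189e-01,  4.02414548e-01,  1.82391118e+00, -6.12268813e-05,
        9.15066787e-01, -7.71537994e-01]), 'qvel': array([ 0.00050594,  0.00130982, -0.00126921, -0.00027978,  0.00097324,
       -0.00115952]), 'joint_torque': array([ 7.69203482e-02, -5.01256728e+01, -2.90742123e+01,  8.76121083e-02,
       -1.46801504e-01,  1.13543190e-02]), 'ee_pos': array([ 0.53208123,  0.37171166, -0.002227  ]), 'ee_rot': array([1.13643858e-01, 9.93521546e-01, 4.45508867e-05, 9.28318970e-05]), 'ft_force': array([-0.2003965 , -0.94744944,  2.05037684]), 'ft_torque': array([-0.03802192, -0.04565513, -0.00517376]), 'grasp_force': 19.750744588673115, 'width': 0.01998531676226376})
```

Call:
{"api": "move_arm", "payload": {
  "series": [
    [[0, 0, -0.5, 0], [0, 0, -1.5, 0], [0, 0, -2.5, 0], [0, 0, -2.5, 0], [0, 0, -2.5, 0], [0, 0, -2, 0], [0, 0, -1, 0], [0, 0, 0, 0]]
  ]
}}

```text
t: 16.85
ee_pos: [0.5324, 0.372, 0.1234]
ee_rot: [0.114, 0.994, 0.0, 0.001]
ft_force: [-0.4, -0.3, -1.6]
width: 0.0199
grasp_force: 19.8
```

```bash
python3 - <<'E'
from h import *
P,a,s=pose();print(P,a,s['width'],s['grasp_force']);plan([(.4786,-.057,P[2],3.170,15),(.4786,-.057,.06,3.17,5)])
E
```

```text
[0.53238754 0.37196778 0.12341174] 2.9138051000162375 0.019859641522925395 19.753629472106695
[[-0.3, -2.87, -0.0, -0.017], [-0.24, -2.87, -0.0, -0.017], [-0.2, -2.87, -0.0, -0.017], [-0.15, -2.88, -0.0, -0.017], [-0.1, -2.88, -0.0, -0.017], [-0.06, -2.88, -0.0, -0.017], [0.0, -2.89, -0.0, -0.018], [0.05, -2.88, -0.0, -0.017]]
[[0.1, -2.88, -0.0, -0.017], [0.14, -2.88, -0.0, -0.017], [0.2, -2.87, -0.0, -0.017], [0.24, -2.87, -0.0, -0.017], [0.3, -2.87, -0.0, -0.017], [0.34, -2.86, -0.0, -0.017], [0.39, -2.86, -0.0, -0.017], [0.0, 0.0, 1.27, -0.0]]
[[0.0, 0.0, 1.27, -0.0], [0.0, 0.0, 1.26, -0.0], [0.0, 0.0, 1.27, -0.0], [0.0, 0.0, 1.27, -0.0]]
end [ 0.47860814 -0.05701052  0.06001174] 3.169805100016236
```

Call:
{"api": "move_arm", "payload": {
  "series": [
    [[-0.3, -2.87, 0, -0.017], [-0.24, -2.87, 0, -0.017], [-0.2, -2.87, 0, -0.017], [-0.15, -2.88, 0, -0.017], [-0.1, -2.88, 0, -0.017], [-0.06, -2.88, 0, -0.017], [0.0, -2.89, 0, -0.018], [0.05, -2.88, 0, -0.017]]
  ]
}}

```text
t: 17.85
ee_pos: [0.502, 0.1417, 0.1211]
ee_rot: [0.045, 0.999, -0.0, -0.001]
ft_force: [0.7, -0.5, -1.5]
width: 0.0198
grasp_force: 19.8
```

Call:
{"api": "move_arm", "payload": {
  "series": [
    [[0.1, -2.88, 0, -0.017], [0.14, -2.88, 0, -0.017], [0.2, -2.87, 0, -0.017], [0.24, -2.87, 0, -0.017], [0.3, -2.87, 0, -0.017], [0.34, -2.86, 0, -0.017], [0.39, -2.86, 0, -0.017], [0, 0, 0, 0]]
  ]
}}

```text
t: 18.85
ee_pos: [0.477, -0.0585, 0.1213]
ee_rot: [-0.013, 1.0, 0.0, -0.001]
ft_force: [-0.1, 0.3, -1.1]
width: 0.0199
grasp_force: 19.8
```

Call:
{"api": "move_arm", "payload": {
  "series": [
    [[0, 0, 1.0, 0], [0, 0, 2.0, 0], [0, 0, 2.0, 0], [0, 0, 2.0, 0], [0, 0, 1.5, 0], [0, 0, 0.5, 0], [0, 0, 0, 0], [0, 0, 0, 0]]
  ]
}}

```text
t: 19.85
ee_pos: [0.479, -0.0573, 0.0332]
ee_rot: [-0.014, 1.0, -0.0, 0.001]
ft_force: [0.8, -0.7, -0.9]
width: 0.0199
grasp_force: 19.8
```

```bash
python3 - <<'E'
from h import *
P,a,s=pose();print(P,a,s['width'],s['grasp_force'],s['t']);plan([(.4786,-.057,.0145,3.170,4)])
E
```

```text
[ 0.47898289 -0.05734073  0.03323529] -3.1132878103665305 0.019882160284885715 19.75362699944526 19.85
[[0.01, 0.01, 0.47, -0.0], [0.01, 0.01, 0.47, -0.0], [0.01, 0.01, 0.46, -0.0], [0.01, 0.0, 0.47, -0.0]]
end [ 0.47857456 -0.05705217  0.01453529] -3.1132878103665305
```

Call:
{"api": "move_arm", "payload": {
  "series": [
    [[0, 0, 0.5, 0], [0, 0, 0.5, 0], [0, 0, 0.4, 0], [0, 0, 0.2, 0], [0, 0, 0, 0], [0, 0, 0, 0]]
  ]
}}

```text
t: 20.6
ee_pos: [0.4783, -0.0573, 0.0166]
ee_rot: [-0.014, 1.0, -0.0, 0.0]
ft_force: [0.6, -0.6, -2.4]
width: 0.02
grasp_force: 19.8
```

```bash
python3 - <<'E'
from h import *
P,a,s=pose();print(P,a,s['grasp_force'],s['ft_force'])
p=eyes.grab_frame('top');q=eyes.grab_frame('scene')
r0,c0=195,345
im=cv2.resize(q['frame'][r0:r0+90,c0:c0+120],None,fx=6.66,fy=6.66,interpolation=cv2.INTER_CUBIC)
def dot(X,col):
    for r,c in proj(q,X): cv2.circle(im,(int((c-c0+.5)*6.66),int((r-r0+.5)*6.66)),3,col,-1)
u=np.array([1,.0285]);v=np.array([-.0285,1]);C=np.array([.4776,-.057])
f=lambda hx,hy,z:[[*(C+i*hx*u+j*hy*v),z] for i in(-1,1) for j in(-1,1)]
zb=P[2]+.0082;print('block z est',zb)
dot(f(.036,.028,.012),(255,0,255));dot(f(.030,.022,zb),(0,255,0));dot(f(.030,.022,zb+.024),(255,255,0))
cv2.imwrite('pics/fin.png',im[:,:,::-1])
for r in spotter.mark_of('printing_block',q)[:4]:print(r,at(q,r['point'],zb))
E
```

```text
[ 0.47828026 -0.05730297  0.01658002] -3.113375389923971 19.753631497733295 [ 0.59222361 -0.56311447 -2.36139444]
block z est 0.024780015899852362
{'point': [315.2, 254.0], 'confidence': 0.95} [0.37618641 0.36256158 0.02478002]
{'point': [304.3, 164.4], 'confidence': 0.81} [0.50837127 0.48915391 0.02478002]
{'point': [233.1, 392.7], 'confidence': 0.56} [ 0.47576157 -0.06137399  0.02478002]
```

View pics/fin.png

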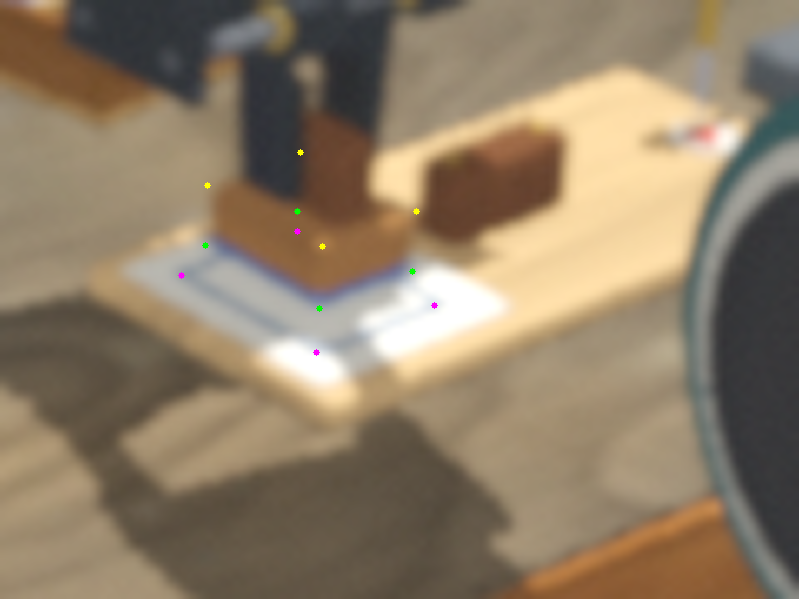

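The block hangs level inside the outline, with its bottom corners at crop (213,238), (320,300) and (405,262), and the dot is still under the needle. I'll lower it 2 mm, let it settle and hand in.

Call:
{"api": "move_arm", "payload": {
  "series": [
    [[0, 0, 0.1, 0], [0, 0, 0.1, 0], [0, 0, 0, 0], [0, 0, 0, 0], [0, 0, 0, 0], [0, 0, 0, 0]]
  ]
}}

```text
t: 21.5
ee_pos: [0.4782, -0.0573, 0.0145]
ee_rot: [-0.014, 1.0, -0.0, 0.0]
ft_force: [0.1, -0.6, -1.3]
width: 0.0198
grasp_force: 19.8
```

```bash
python3 - <<'E'
from h import *
P,a,s=pose();print(P,s['grasp_force'],s['ft_force'],abs(s['qvel']).max())
print(ticket.hand_in())
E
```

```text
[ 0.47820515 -0.05730684  0.01453077] 19.753651320934296 [ 0.10164923 -0.59152778 -1.28038059] 0.0018750296229234245
the job is handed in; nothing more can be done
None
```

I handed the job in at about 21.5 s with the red dot within about 1 mm of the needle and the block held level about 1 cm above the blue outline, centred to within about 3 mm by my measurements; no verdict came back.

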